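# Third hand: press a photoreactor cell against its bracket

### The job

Flip the cam lever on the assembly jig's carriage right over to its other side to free the carriage, then push the carriage along the bed so that its spring nose slides the steel reactor cell up to the upright bracket, and press it there, flat on the bracket, with a steady force of about 12 newtons (the spring nose is then about half way in). Finish while still holding that push, with the lever still flipped over, so that a colleague can drive the screws; never press with more than 25 newtons, and leave everything else on the bench where it is.

Things in the scene. Friction and masses are not known exactly. Their poses are not given: they have to be found in the camera images.
- jig: assembly jig fixed to the bench: aluminium plate 420 x 200 x 10 mm carrying a flat steel bed 70 mm wide along its x axis, bed top 26 mm above the bench. Origin: centre of its underside. x points along the bed towards the bracket; y to the side where the locked lever leans; z up. Beside the bed runs a dark lock bar (y = 54 to 66 mm, top at z = 56 mm, x = -200 to 40 mm) with the notch that the lever's tooth locks in.
- fence: the bracket, an upright aluminium plate 12 x 120 x 75 mm bolted across the bed, standing on the jig plate (z = 10 to 85 mm); it does not move during the job, its place along the bed differs from run to run. Origin: bottom centre of its face towards the carriage, axes parallel to the jig's.
- fence_face (a point): point on the bracket's face (the face towards the carriage), on the bed's centre line, 35 mm above the bench
- cell: loose stainless reactor cell, a block 60 x 60 x 50 mm (x, y, z) with a round glass window in each y side and a low round port with a brass cap on top (18 mm taller); 0.3 to 0.55 kg. It stands on the bed between nose and bracket, 15 to 45 mm short of the bracket and slightly turned. Origin: centre of its underside; x roughly along the jig's x.
- carriage: dark steel carriage 100 mm long (x), 94 wide, top 63 mm above the bench; slides only along the jig's x (170 mm of travel, 1.5 N friction when free; locked it will not move). Origin: its middle, at bench height, axes as the jig's. Handle post 35 mm behind the middle, lever 35 mm ahead on the +y side. Let go while pressing, the nose's spring drives it back.
- post_top (a point): centre of the top of the handle post, 123 mm above the bench: an upright black cylinder 22 mm in diameter and 60 mm tall standing on the carriage (32 mm wide collar on the lowest 4 mm). Grip it from above or push it from behind (-x side).
- nose_tip (a point): centre of the front face of the spring nose, 51 mm above the bench: a rubber pad 30 mm in diameter on a 14 mm rod, on the carriage's front; the pad's face stands 95 mm ahead of the carriage's middle when relaxed.
- nose (a joint): how far the spring nose is pushed into the carriage, m: 0 relaxed, 0.030 fully in. Its spring force is 3 N + 600 N/m x value: 12 N at 0.015, 21 N fully in (beyond that it is rigid).
- lever_knob (a point): centre of the black ball knob (22 mm in diameter) at the free end of the cam lever, 60 mm from the pivot; the lever is a straight 11 mm steel rod. About 114 mm above the bench at either end of the swing, 128 mm when upright.
- lever_pivot (a point): the lever's pivot on the carriage, 68 mm above the bench, over the lock bar; its axis is parallel to the jig's x, so the lever swings sideways across the carriage. It moves with the carriage.
- lever (a joint): lever angle, rad: 0 locked, leaning 0.7 rad from upright to the jig's +y side; 1.4 free, leaning 0.7 rad the other way, over the carriage. On its hub is a tooth that sits in a notch of the lock bar (1 mm of play) and is clear of it beyond about 0.9. Needs 2 to 5 N at the knob and stays where it is left.
- collar: bystander, leave alone: steel collar 32 mm wide, 12 mm high, lying on the jig plate beside the bed; origin under its centre
- vial: bystander, leave alone: amber glass vial 22 mm wide, 45 mm tall, standing on the jig plate near the bracket; origin under its centre
- driver: bystander, leave alone: screwdriver lying left of the jig, handle to its -x; origin under its centre
- spanner: bystander, leave alone: steel spanner lying to the right of the jig; origin under its centre
- beaker: bystander, leave alone: glass beaker 70 mm wide, 85 mm tall, right of the jig; origin under its centre
- screwbox: bystander, leave alone: open grey box 90 x 70 x 30 mm to the left; origin under its centre
- washbottle: bystander, leave alone: white wash bottle with red cap, 72 mm wide, about 200 mm tall, to the right; origin under its centre
There are look-alikes about, which are no part of the job. Leave any green look-alike of the cell alone.

How it is judged:
On the way, in this order (a step that is already met when the one before it is completed fails the run):
1. the cam lever is flipped over (free) while the cell is still off the bracket (value of joint lever above 1.2 rad and contact force between cell and fence below 0.5 N), for 0.1 s.
2. the cell is pressed against the bracket through the spring nose (contact force between cell and fence above 3 N and value of joint nose above 0.003 m), for 0.1 s.
At the end, for the whole second after the job is handed in: Through the last second the cell stands upright on the bed, flat on the bracket's face (within 4 mm and 0.05 rad), pressed on it with 7 to 17 N through the spring nose (6 to 24 mm in), with the lever still free (over 1.15 rad) and the robot still pushing the carriage; nothing else carries the push (contact force between cell and fence between 7 and 17 N and value of joint nose between 0.006 and 0.024 m and value of joint lever above 1.15 rad and angle between the x axis of cell and the x axis of jig, either way round below 0.05 rad and x of cell in the frame of fence between -0.034 and -0.026 m and z of cell in the frame of jig between 0.022 and 0.03 m and angle between cell's own z axis and vertical below 0.06 rad and linear speed of cell below 0.01 m/s and contact force between any of the fingers, the arm and carriage above 3 N); the arm keeps its last pose, push and grip.
It fails at once if the cell is pressed on the bracket with more than 25 N (contact force between cell and fence above 25 N).
It fails at once if the cell is tipped over or knocked off the bed (angle between cell's own z axis and vertical above 0.35 rad or z of cell in the frame of jig below 0.015 m).
It fails at once if a bystander is moved more than 30 mm (distance of any of collar, vial, driver, spanner, beaker, screwbox, washbottle from where it was at the start of the episode above 0.03 m).
It also fails if it takes over 51 s, if anything falls off the work surface, if the arm or the gripper's body presses on something with over 40 N, if the wrist force passes 120 N, or if a joint passes its speed limit or range.

### The arm

A 7-joint arm with a two-finger parallel gripper is mounted at the origin on the work surface. World frame = base frame: x ahead of the robot, y to its left, z up, the work surface at z = 0. Lengths are in m, angles in rad, forces in N, time in s.
With the tool pointing down it reaches from about 0.35 to 0.9 m from the base axis. Payload 7.2 kg.
Tool frame: the origin (TCP) lies where the fingers leave the gripper's body, on its centre line; the fingertips stand 80 mm ahead of it and the grasp point (between the pads) lies 61 mm ahead of it; z points along the fingers, y is the direction in which the jaws open and shut (so a half turn about z gives the same grasp; the last joint's range is limited). The gripper opens to 88 mm and grips with 3 to 60 N. Pads are 20 mm wide; open, the fingers measure 115 mm over their backs; the gripper's body (75 mm by 178 mm) begins 61 mm behind the grasp point.
Start: joints at [-1.339, 0.411, -0.013, 1.596, 0.006, 1.134, -0.082], TCP at [0.185, 0.597, 0.303] pointing down, gripper open.
Joint ranges: [-2.95, 2.95], [-0.29, 1.99], [-1.47, 1.44], [0.14, 2.54], [-1.03, 4.17], [0.13, 1.85], [-2.86, 2.86]. Speed limits (rad/s): [2.39, 2.39, 3.01, 3.01, 3.14, 3.14, 3.14].

### API

Orientations are given as a unit quaternion [w, x, y, z].
In Python, from station import read_state, cams, finish_job, models gives the robot as it stands. The module is installed in compiled form; this text tells all that it offers.
- The arm moves only by the tool arm_command, never from a script. Its argument "steps" is a list of rows, each a list of 3 entries, a list of its own where there are three numbers: the shift along the tool's x, y, z in mm, then the turn, a rotation vector about the tool's x, y, z in rad, then the finger opening in mm, from 0 to 87.8. In form: [[[x, y, z], [rx, ry, rz], hand], ...]. A call has 1 to 10 rows; each row is the pose to reach, as a shift and turn from the pose commanded when the call began, along the tool's axes at that moment; what a row does not reach only later rows make up. A row lasts 1/12 s, in which the tool goes at most 41.7 mm and 7.16 degrees, less where a joint would pass 70% of its speed; a pose out of reach is approached as far as the arm can. A call with a gripper value outside its range is refused whole. The fingers move at their own pace and stop on an object; "squeeze" is the grip in N (left out, the last holds). Time passes only in rows, so rows that repeat a pose let the fingers close. It gives the time, the measured TCP pose, the force and the opening at its end, in the units of the state.
- read_state(): the state, without advancing time (a new reading comes with each control period).
- cams.camera(name): name is "side" or "top" or "wrist"; returns a dict with "image" (420x560x3 uint8, blue, green, red), "z_map" (420x560 float32, m along the optical axis (not along the pixel's ray), 0 where there is no reading), "fov_y" (degrees; the focal length in pixels is half the picture's height over the tangent of half this angle, whatever the lens; pixels are square), "cx", "cy" (the principal point, pixels), "origin" and "orientation" of the camera in the world. Camera axes: x right, y up, looking along -z (the intrinsics and any distortion apply to the point x, -y, -z); pixel columns grow to the right and rows downward; lengths in m; the calibration is good to about 2 mm. A picture is of the moment at which its call begins.
- finish_job(): hands the job in, once; it reports no verdict.
Trained networks look in a picture, given as the dict that the camera call returned (one of the last four; its "shot" number tells which), for a name from the list of things; names that differ only in an ending like _2 or _b are one class to them, and where a whole thing is asked for, a point or a joint stands for the part that bears it (a point fixed in the world has none). Each returns a list of dicts, best first, with "conf" (0 to 1); they miss things now and then, are a little off and sometimes report something else, mostly with a low value. They report only what shows in the picture. A call takes as long as a camera call. They do not tell look-alikes from the thing itself.
- models.silhouettes(thing, picture): "pixels" (420x560 bool, what is visible of it).
- models.landmark_of(thing, picture): "position" ([x, y, z] in m, in the coordinates of the camera as it stood for that picture, good to about 4 mm: a listed point, or the origin of a listed thing).
The state is a dict: "time_s": time; "joint_positions": joint angles; "qvel": joint speeds; "joint_efforts": joint torques, N m; "tool_pos": TCP position; "orientation": TCP orientation; "wrist_force": force on the tool from outside, world axes, zero at the start; "ft_torque": the same for the moment, N m; "gripper_width": opening from 0.0 (shut) to 1.0 (fully open).
Only numpy, scipy, OpenCV 4.12 (cv2) and the standard library are available. Lean on these libraries where they do the work, as an engineer would, in place of code of your own. Each camera call takes 0.05 s, during which the arm holds its last target.

## Working session

There is one attempt and no reset: what is moved stays moved. The work goes in short steps, Python scripts to look and compute and a tool call to move; the robot and the scene stay as the last step left them, time stands still between calls to the robot, and variables do not carry over. Pictures are saved under pics/ and viewed, and the job is handed in when it is done.

Besides the shell and the picture viewer there is one more tool, called after "Emit:" by a JSON object that holds its "op" and its "data", one argument or row to a line. arm_command: Moves the arm, as the interface text tells. Its arguments: {"type":"object","properties":{"steps":{"type":"array","items":{"type":"array"}},"squeeze":{"type":"number"}},"required":["steps"]}

```bash
mkdir -p pics; cat > h.py <<'E'
import numpy as np, cv2
from scipy.spatial.transform import Rotation as R
from station import read_state, cams, finish_job, models
def rot(q): return R.from_quat([q[1],q[2],q[3],q[0]]).as_matrix()
def toworld(p,c): return rot(c["orientation"])@np.array(p)+np.array(c["origin"])
def f(c): return 210/np.tan(np.radians(c["fov_y"])/2)
def pix(pw,c):
    p=rot(c["orientation"]).T@(np.array(pw)-np.array(c["origin"])); F=f(c)
    return c["cx"]+F*p[0]/-p[2], c["cy"]-F*p[1]/-p[2]
def unproj(u,v,c,z=None):
    z=c["z_map"][int(v),int(u)] if z is None else z; F=f(c)
    return toworld([(u-c["cx"])/F*z,-(v-c["cy"])/F*z,-z],c)
def cloud(c):
    v,u=np.mgrid[0:420,0:560]; z=c["z_map"]; F=f(c)
    P=np.stack([(u-c["cx"])/F*z,-(v-c["cy"])/F*z,-z],-1)
    return P@rot(c["orientation"]).T+np.array(c["origin"])
E
python3 - <<'E'
from h import *
s=read_state(); print({k:np.round(v,3) for k,v in s.items()})
for n in ["side","top","wrist"]:
    c=cams.camera(n); cv2.imwrite(f"pics/{n}0.png",c["image"])
    print(n,{k:v for k,v in c.items() if k not in("image","z_map")})
    for t in ["jig","fence","fence_face","cell","carriage","post_top","nose_tip","lever_knob","lever_pivot","collar","vial"]:
        print(t,[(np.round(toworld(d["position"],c),3),round(d["conf"],2),np.round(pix(toworld(d["position"],c),c))) for d in models.landmark_of(t,c)])
E
```

```text
{'time_s': np.float64(0.0), 'joint_positions': array([-1.339,  0.412, -0.013,  1.597,  0.006,  1.134, -0.082]), 'qvel': array([ 0.001,  0.001,  0.   , -0.   ,  0.002,  0.   ,  0.002]), 'joint_efforts': array([-0.0000e+00, -5.8797e+01,  6.4100e-01, -2.9107e+01, -5.4000e-02,
        1.9000e-02,  0.0000e+00]), 'tool_pos': array([0.185, 0.597, 0.302]), 'orientation': array([-0.   ,  0.149,  0.989, -0.001]), 'wrist_force': array([-0.43 ,  0.768, -0.651]), 'ft_torque': array([ 0.033, -0.003, -0.052]), 'gripper_width': np.float64(1.0)}
side {'fov_y': 48.408791442437675, 'cx': 281.85836928390415, 'cy': 213.22777843932045, 'origin': array([ 0.5134764 , -1.04957121,  0.70101968]), 'orientation': array([ 0.87011008,  0.49004732, -0.02732411, -0.04489398]), 'shot': 1}
jig [(array([ 0.581, -0.07 ,  0.001]), 0.73, array([267., 248.]))]
fence [(array([0.604, 0.076, 0.011]), 0.71, array([271., 215.])), (array([ 0.507, -0.135,  0.07 ]), 0.43, array([238., 242.]))]
fence_face [(array([0.604, 0.074, 0.036]), 0.72, array([271., 208.])), (array([ 0.408, -0.397, -0.002]), 0.63, array([192., 352.]))]
cell 
[... 2117 characters left out ...]
, 0.076, 0.035]), 0.4, array([245., 214.]))]
vial [(array([0.604, 0.076, 0.008]), 0.56, array([246., 215.])), (array([ 0.464,  0.337, -0.   ]), 0.49, array([168., 254.])), (array([ 0.582, -0.085,  0.051]), 0.4, array([293., 221.])), (array([0.694, 0.109, 0.01 ]), 0.36, array([237., 188.]))]
wrist {'fov_y': 71.45523800298902, 'cx': 282.8582191348678, 'cy': 210.46589167215353, 'origin': array([0.10832004, 0.6192266 , 0.38429602]), 'orientation': array([ 0.79616211, -0.11709488, -0.0872568 ,  0.58719753]), 'shot': 3}
jig []
fence []
fence_face []
cell []
carriage [(array([ 0.463,  0.334, -0.001]), 0.36, array([183., 385.]))]
post_top []
nose_tip []
lever_knob []
lever_pivot []
collar []
vial []
```

View pics/side0.png

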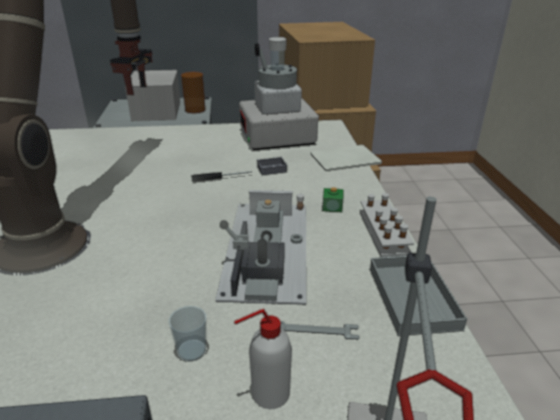

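View pics/top0.png

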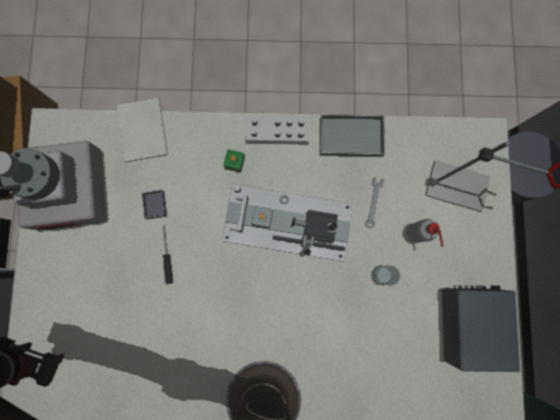

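```bash
python3 - <<'E'
from h import *
a=cv2.imread("pics/side0.png")[170:320,180:360]; b=cv2.imread("pics/top0.png")[150:280,190:380]
cv2.imwrite("pics/sc.png",cv2.resize(a,None,fx=4,fy=4,interpolation=2)); cv2.imwrite("pics/tc.png",cv2.resize(b,None,fx=4,fy=4,interpolation=2))
E
```

```text
(no output)
```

View pics/sc.png

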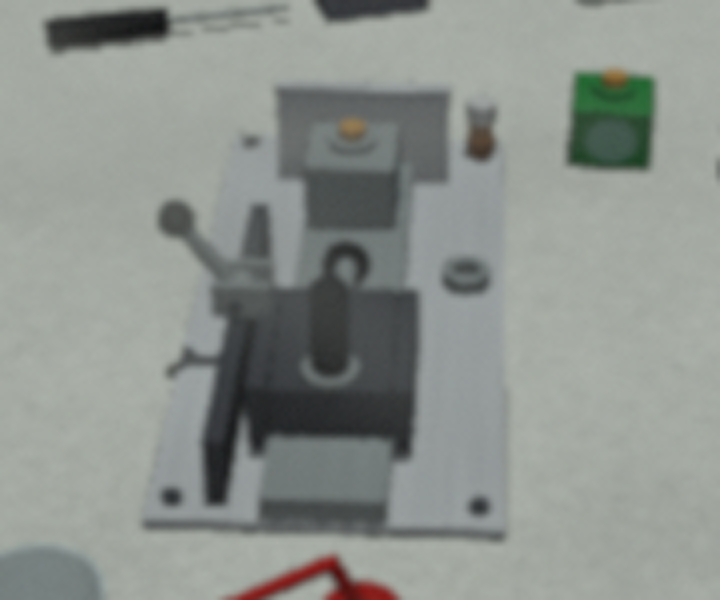

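View pics/tc.png

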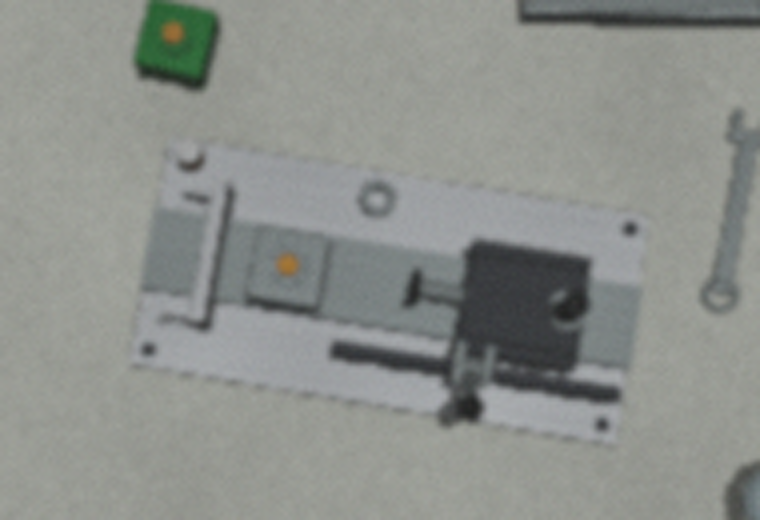

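```bash
python3 - <<'E'
from h import *
for n in ["top","side"]:
    c=cams.camera(n); m=models.silhouettes("jig",c); print(len(m),m[0]["conf"])
    P=cloud(c); M=m[0]["pixels"]&(c["z_map"]>0)
    Z=P[...,2]; print("z pct",np.percentile(Z[M],[5,25,50,75,95]))
    Q=P[M&(abs(Z-0.010)<.012)][:,:2]
    r=cv2.minAreaRect((Q*1000).astype(np.float32)); print(n,r)
    B=P[(abs(P[...,0]-.58)<.14)&(abs(P[...,1]+.07)<.27)]
    # post top
    K=B[(B[:,2]>.105)]; print("high pts",len(K)); 
    for nm,ctr in [("post",(.564,-.211)),("knob",(.478,-.128))]:
        q=K[np.hypot(*(K[:,:2]-ctr).T)<.03]; print(nm,len(q),q.mean(0) if len(q) else 0, q.min(0) if len(q) else 0,q.max(0) if len(q) else 0)
# fit
loc={"carriage":(0,0),"post":(-35,0),"nose":(95,0),"pivot":(35,60),"knob":(35,98.6)}
w={"carriage":(564,-176),"post":(564,-211),"nose":(578,-85.5),"pivot":(511,-136),"knob":(478.5,-127.5)}
A=np.array([loc[k] for k in loc],float);Bq=np.array([w[k] for k in loc],float)
a=A@[1,1j];b=Bq@[1,1j];s=np.sum((b-b.mean())*np.conj(a-a.mean()));t=np.angle(s);print("yaw",t,"origin",b.mean()-np.exp(1j*t)*a.mean()); print(b-np.exp(1j*t)*a-(b.mean()-np.exp(1j*t)*a.mean()))
E
```

```text
1 0.71
z pct [0.00569302 0.00930385 0.01327322 0.02840034 0.0652976 ]
top ((582.1122436523438, -65.74714660644531), (425.8506774902344, 203.9891357421875), 81.77017211914062)
high pts 82
post 41 [ 0.56041496 -0.20909686  0.12082349] [ 0.5502995  -0.21848924  0.1058188 ] [ 0.57164375 -0.19887426  0.12732006]
knob 41 [ 0.47916619 -0.12752111  0.12306809] [ 0.469782   -0.13762187  0.10620202] [ 0.49554024 -0.11863652  0.13064991]
1 0.7
z pct [0.00767737 0.01056416 0.01329049 0.05408289 0.0812907 ]
side ((571.5986328125, -59.26908874511719), (445.8497009277344, 223.75344848632812), 82.08372497558594)
high pts 196
post 109 [ 0.55874796 -0.21811802  0.11754323] [ 0.5488824  -0.22695023  0.10509736] [ 0.56910145 -0.20125539  0.12598485]
knob 87 [ 0.47803708 -0.13599182  0.11981097] [ 0.46654619 -0.14363904  0.10535727] [ 0.4911278  -0.12405343  0.13123404]
yaw 1.4330568587124026 origin (566.9496639752638-177.30904542599941j)
[-2.94966398+1.30904543j  1.85598811+0.97755719j -1.99357676-2.2912008j
 -1.3235816 -1.59772705j  4.41083423+1.60232523j]
```

Emit:
{"op": "arm_command", "data": {
  "steps": [
    [[-300,-270,0],[0,0,-0.157],0],
    [[-300,-270,0],[0,0,-0.157],0],
    [[-300,-270,0],[0,0,-0.157],0],
    [[-300,-270,0],[0,0,-0.157],0],
    [[-300,-270,0],[0,0,-0.157],0],
    [[-300,-270,0],[0,0,-0.157],0],
    [[-300,-270,0],[0,0,-0.157],0],
    [[-300,-270,0],[0,0,-0.157],0],
    [[-300,-270,0],[0,0,-0.157],0],
    [[-300,-270,0],[0,0,-0.157],0]
  ]
}}

```text
time_s: 2.83
tool_pos: [0.3931, 0.2469, 0.3031]
orientation: [0.001, 0.073, 0.997, 0.0]
wrist_force: [1.5, -0.3, -0.4]
gripper_width: 0.284
```

Emit:
{"op": "arm_command", "data": {
  "steps": [
    [[-85,-360,50],[0,0,0],0],
    [[-85,-360,50],[0,0,0],0],
    [[-85,-360,50],[0,0,0],0],
    [[-85,-360,50],[0,0,0],0],
    [[-85,-360,50],[0,0,0],0],
    [[-85,-360,50],[0,0,0],0],
    [[-85,-360,50],[0,0,0],0],
    [[-85,-360,50],[0,0,0],0],
    [[-85,-360,50],[0,0,0],0],
    [[-85,-360,50],[0,0,0],0]
  ]
}}

```text
time_s: 3.67
tool_pos: [0.4239, -0.1249, 0.2526]
orientation: [0.001, 0.075, 0.997, -0.001]
wrist_force: [0.0, -0.1, -0.2]
gripper_width: 0.003
```

```bash
python3 - <<'E'
from h import *
s=read_state(); print(s["tool_pos"],s["orientation"],s["time_s"])
c=cams.camera("wrist"); cv2.imwrite("pics/w1.png",c["image"])
print(c["origin"])
for t in ["lever_knob","lever_pivot","post_top","nose_tip","cell","fence_face"]:
    print(t,[(np.round(toworld(d["position"],c),3),round(d["conf"],2),np.round(pix(toworld(d["position"],c),c))) for d in models.landmark_of(t,c)])
E
```

```text
[ 0.42390942 -0.12486317  0.25260158] [ 6.03594473e-04  7.53384849e-02  9.97156920e-01 -1.35129262e-03] 3.6667
[ 0.34492074 -0.11407328  0.33414229]
lever_knob []
lever_pivot []
post_top []
nose_tip []
cell [(array([0.595, 0.01 , 0.022]), 0.9, array([412., 313.])), (array([0.789, 0.113, 0.004]), 0.5, array([480., 407.])), (array([ 0.658, -0.372, -0.   ]), 0.22, array([139., 374.]))]
fence_face [(array([0.6  , 0.073, 0.033]), 0.86, array([468., 316.]))]
```

View pics/w1.png

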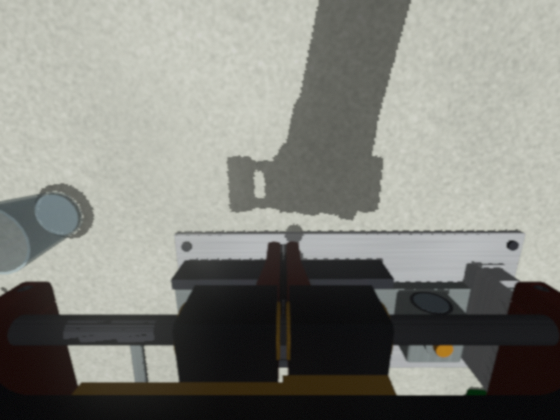

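Emit:
{"op": "arm_command", "data": {
  "steps": [
    [[0,0,35],[0,0,0],0],
    [[0,0,68],[0,0,0],0],
    [[-10,0,68],[0,0,0],0],
    [[-22,0,68],[0,0,0],0],
    [[-34,0,68],[0,0,0],0],
    [[-42,0,68],[0,0,0],0],
    [[-50,0,68],[0,0,0],0],
    [[-58,0,68],[0,0,0],0],
    [[-64,0,68],[0,0,0],0],
    [[-70,0,68],[0,0,0],0]
  ]
}}

```text
time_s: 4.85
tool_pos: [0.4947, -0.1275, 0.1854]
orientation: [0.0, 0.071, 0.997, 0.0]
wrist_force: [-2.9, 0.6, 2.4]
gripper_width: 0.005
```

Emit:
{"op": "arm_command", "data": {
  "steps": [
    [[-8,0,-2],[0,0,0],0],
    [[-15,0,-4],[0,0,0],0],
    [[-21,0,-5],[0,0,0],0],
    [[-26,0,-6],[0,0,0],0],
    [[-30,0,-6],[0,0,0],0],
    [[-33,0,-6],[0,0,0],0],
    [[-33,0,-6],[0,0,0],0]
  ]
}}

```text
time_s: 5.43
tool_pos: [0.5266, -0.1326, 0.1903]
orientation: [-0.0, 0.071, 0.997, -0.0]
wrist_force: [-2.2, 1.4, -2.2]
gripper_width: 0.001
```

```bash
python3 - <<'E'
from h import *
for n in ["side"]:
    c=cams.camera(n); cv2.imwrite("pics/s2.png",cv2.resize(c["image"][150:300,190:340],None,fx=4,fy=4,interpolation=2))
    for t in ["lever_knob","lever_pivot","post_top"]:
        print(t,[(np.round(toworld(d["position"],c),3),round(d["conf"],2),np.round(pix(toworld(d["position"],c),c))) for d in models.landmark_of(t,c)])
E
```

```text
lever_knob [(array([ 0.549, -0.137,  0.122]), 0.56, array([255., 223.]))]
lever_pivot [(array([ 0.507, -0.133,  0.067]), 0.68, array([238., 243.])), (array([ 0.408, -0.397,  0.001]), 0.64, array([191., 351.]))]
post_top [(array([ 0.564, -0.212,  0.125]), 0.64, array([263., 240.])), (array([ 0.652, -0.368,  0.   ]), 0.33, array([313., 331.]))]
```

View pics/s2.png

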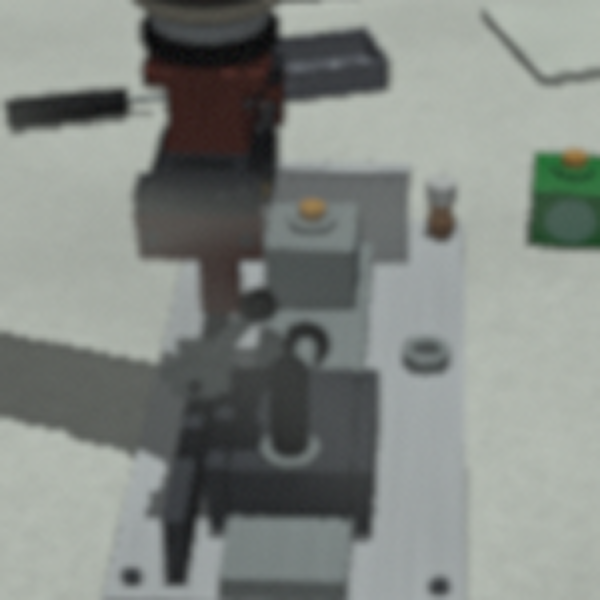

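The lever now leans over the carriage, with its knob at crop (258,302). I'll push it a little further towards its stop.

Emit:
{"op": "arm_command", "data": {
  "steps": [
    [[-3,0,0],[0,0,0],0],
    [[-5,0,0],[0,0,0],0],
    [[-7,0,0],[0,0,0],0],
    [[-7,0,0],[0,0,0],0]
  ]
}}

```text
time_s: 5.97
tool_pos: [0.5297, -0.1331, 0.1901]
orientation: [-0.004, 0.072, 0.997, 0.001]
wrist_force: [-16.5, 3.7, 10.3]
gripper_width: 0.009
```

Emit:
{"op": "arm_command", "data": {
  "steps": [
    [[20,0,0],[0,0,0],0],
    [[30,0,-25],[0,0,0],0],
    [[30,0,-60],[0,0,0],20],
    [[0,-36,-65],[0,0,0],60],
    [[-39,-73,-65],[0,0,0],60],
    [[-39,-73,-65],[0,0,0],60],
    [[-39,-73,-65],[0,0,0],60],
    [[-39,-73,-65],[0,0,0],60],
    [[-39,-73,-65],[0,0,0],60]
  ]
}}

```text
time_s: 6.72
tool_pos: [0.5614, -0.2107, 0.2555]
orientation: [0.0, 0.071, 0.997, 0.0]
wrist_force: [-0.5, 0.4, -0.7]
gripper_width: 0.495
```

```bash
python3 - <<'E'
from h import *
s=read_state(); print(s["tool_pos"],s["time_s"],s["wrist_force"],s["gripper_width"])
for n in ["side","top","wrist"]:
    c=cams.camera(n); im=c["image"] if n=="wrist" else cv2.resize(c["image"][150:300,190:340] if n=="side" else c["image"][150:280,190:380],None,fx=4,fy=4,interpolation=2)
    cv2.imwrite(f"pics/{n}3.png",im)
    for t in ["lever_knob","post_top"]:
        print(n,t,[(np.round(toworld(d["position"],c),3),round(d["conf"],2),np.round(pix(toworld(d["position"],c),c))) for d in models.landmark_of(t,c)])
E
```

```text
[ 0.56139945 -0.21067415  0.25549742] 6.7167 [-0.45633565  0.35357668 -0.66518077] 0.4954035743355728
side lever_knob [(array([0.692, 0.107, 0.011]), 0.73, array([300., 208.])), (array([ 0.545, -0.139,  0.118]), 0.58, array([253., 225.]))]
side post_top [(array([ 0.564, -0.214,  0.127]), 0.94, array([264., 240.]))]
top lever_knob [(array([ 0.551, -0.139,  0.113]), 0.39, array([310., 228.]))]
top post_top [(array([ 0.561, -0.208,  0.125]), 0.74, array([333., 225.])), (array([ 0.63 ,  0.386, -0.003]), 0.55, array([157., 206.]))]
wrist lever_knob [(array([ 0.548, -0.136,  0.113]), 0.62, array([375., 195.]))]
wrist post_top [(array([ 0.56 , -0.217,  0.119]), 0.81, array([276., 226.]))]
```

View pics/side3.png

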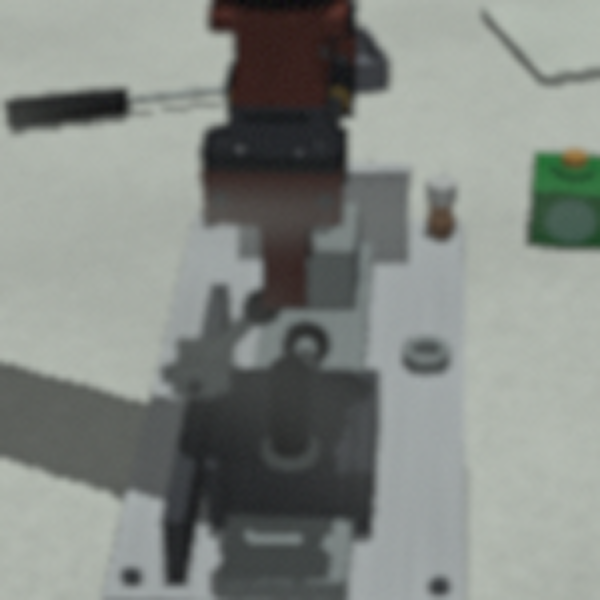

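View pics/wrist3.png

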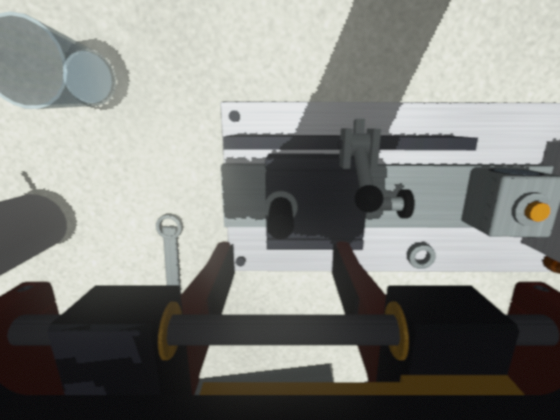

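Emit:
{"op": "arm_command", "data": {
  "steps": [
    [[0,0,30],[0,0,0],60],
    [[0,0,60],[0,0,0],60],
    [[0,0,88],[0,0,0],60],
    [[0,0,88],[0,0,0],30],
    [[0,0,88],[0,0,0],10],
    [[0,0,88],[0,0,0],10],
    [[0,0,88],[0,0,0],10],
    [[0,0,88],[0,0,0],10],
    [[0,0,88],[0,0,0],10]
  ],
  "squeeze": 30
}}

```text
time_s: 7.92
tool_pos: [0.5621, -0.2116, 0.1691]
orientation: [0.001, 0.071, 0.997, -0.0]
wrist_force: [0.4, -1.1, 0.3]
gripper_width: 0.269
```

Emit:
{"op": "arm_command", "data": {
  "steps": [
    [[0,5,0],[0,0,0],10],
    [[0,12,0],[0,0,0],10],
    [[0,20,0],[0,0,0],10],
    [[0,28,0],[0,0,0],10],
    [[0,36,0],[0,0,0],10],
    [[0,44,0],[0,0,0],10],
    [[0,50,0],[0,0,0],10],
    [[0,55,0],[0,0,0],10],
    [[0,58,0],[0,0,0],10],
    [[0,60,0],[0,0,0],10]
  ]
}}

```text
time_s: 8.75
tool_pos: [0.5709, -0.1512, 0.169]
orientation: [0.001, 0.071, 0.997, 0.0]
wrist_force: [-0.9, -1.8, 7.1]
gripper_width: 0.243
```

```bash
python3 - <<'E'
from h import *
s=read_state(); print(s["tool_pos"],s["time_s"],s["wrist_force"],s["gripper_width"])
for n in ["side","top"]:
    c=cams.camera(n); im=cv2.resize(c["image"][150:300,190:340] if n=="side" else c["image"][150:280,190:380],None,fx=4,fy=4,interpolation=2)
    cv2.imwrite(f"pics/{n}4.png",im)
    for t in ["cell","nose_tip","lever_knob","fence_face","post_top"]:
        print(n,t,[(np.round(toworld(d["position"],c),3),round(d["conf"],2)) for d in models.landmark_of(t,c)])
E
```

```text
[ 0.57092911 -0.15123073  0.16898057] 8.75 [-0.92364001 -1.80345943  7.06767897] 0.24305933214779904
side cell [(array([0.789, 0.12 , 0.   ]), 0.78), (array([0.592, 0.017, 0.027]), 0.43)]
side nose_tip [(array([0.59 , 0.017, 0.029]), 0.49)]
side lever_knob [(array([ 0.66 , -0.055,  0.013]), 0.24)]
side fence_face [(array([ 0.552, -0.505,  0.003]), 0.65), (array([0.601, 0.073, 0.037]), 0.54), (array([ 0.572, -0.153,  0.123]), 0.29)]
side post_top [(array([ 0.575, -0.151,  0.124]), 0.73)]
top cell [(array([0.59 , 0.019, 0.027]), 0.83), (array([ 0.79 ,  0.118, -0.   ]), 0.77)]
top nose_tip [(array([ 0.59 , -0.021,  0.05 ]), 0.43), (array([ 0.52 , -0.073,  0.068]), 0.32)]
top lever_knob [(array([ 0.561, -0.076,  0.112]), 0.46)]
top fence_face [(array([0.604, 0.076, 0.036]), 0.72)]
top post_top [(array([ 0.555, -0.506, -0.001]), 0.15)]
```

View pics/side4.png

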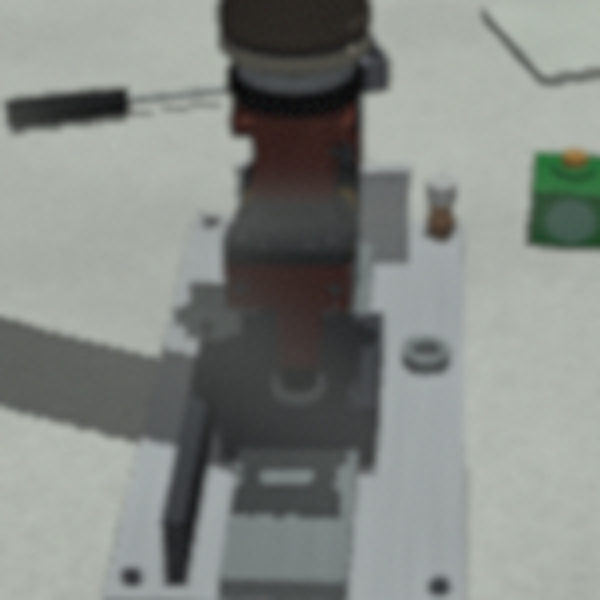

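View pics/top4.png

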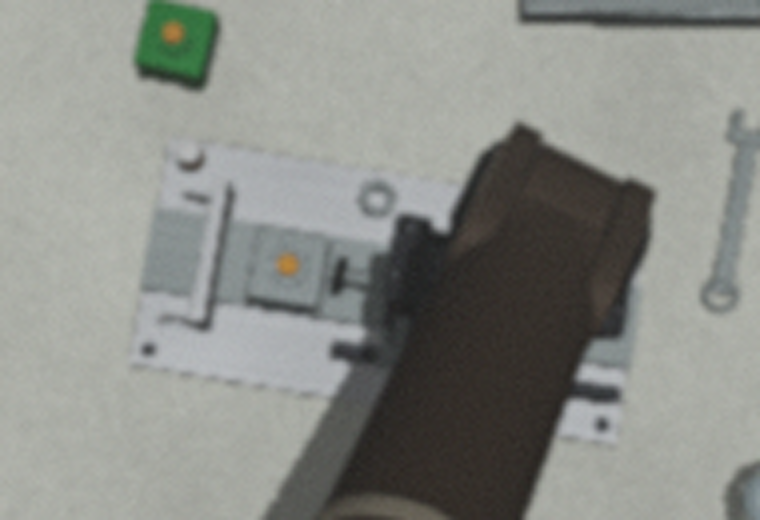

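The carriage follows the post. The nose is about 10 mm short of the cell in the top crop at (340,275), and the cell has not moved. I'll go on more slowly.

Emit:
{"op": "arm_command", "data": {
  "steps": [
    [[0,3,0],[0,0,0],10],
    [[0,6,0],[0,0,0],10],
    [[0,9,0],[0,0,0],10],
    [[0,12,0],[0,0,0],10],
    [[0,15,0],[0,0,0],10],
    [[0,18,0],[0,0,0],10],
    [[0,21,0],[0,0,0],10],
    [[0,24,0],[0,0,0],10],
    [[0,27,0],[0,0,0],10],
    [[0,29,0],[0,0,0],10]
  ]
}}

```text
time_s: 10.18
tool_pos: [0.575, -0.1236, 0.169]
orientation: [0.001, 0.071, 0.997, -0.0]
wrist_force: [-0.4, -3.6, 7.7]
gripper_width: 0.243
```

Emit:
{"op": "arm_command", "data": {
  "steps": [
    [[0,2,0],[0,0,0],10],
    [[0,4,0],[0,0,0],10],
    [[0,6,0],[0,0,0],10],
    [[0,8,0],[0,0,0],10],
    [[0,8,0],[0,0,0],10],
    [[0,8,0],[0,0,0],10]
  ]
}}

```text
time_s: 10.68
tool_pos: [0.5762, -0.1154, 0.169]
orientation: [0.001, 0.071, 0.997, -0.0]
wrist_force: [-0.1, -2.5, 7.8]
gripper_width: 0.247
```

```bash
python3 - <<'E'
from h import *
s=read_state(); print(s["tool_pos"],s["time_s"],s["wrist_force"],s["gripper_width"])
for n in ["top"]:
    c=cams.camera(n); im=cv2.resize(c["image"][150:280,190:380],None,fx=4,fy=4,interpolation=2)
    cv2.imwrite(f"pics/{n}5.png",im)
    for t in ["cell","nose_tip","lever_knob","fence_face","post_top"]:
        print(n,t,[(np.round(toworld(d["position"],c),3),round(d["conf"],2)) for d in models.landmark_of(t,c)])
E
```

```text
[ 0.5761898  -0.11537246  0.16897667] 10.6833 [-0.14077979 -2.47538016  7.75687883] 0.2465594731406785
top cell [(array([0.593, 0.046, 0.024]), 0.75)]
top nose_tip [(array([0.595, 0.013, 0.053]), 0.59)]
top lever_knob []
top fence_face [(array([0.603, 0.076, 0.035]), 0.74), (array([ 0.582, -0.068, -0.   ]), 0.72)]
top post_top []
```

View pics/top5.png

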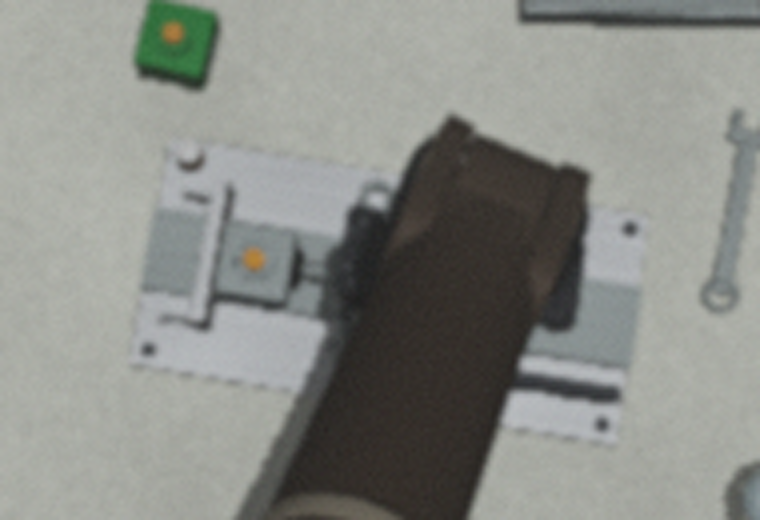

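The nose is on the cell, and the cell is within about 2 mm of the bracket face. I'll make small steps while watching the force.

Emit:
{"op": "arm_command", "data": {
  "steps": [
    [[0,1,0],[0,0,0],10],
    [[0,2,0],[0,0,0],10],
    [[0,3,0],[0,0,0],10],
    [[0,4,0],[0,0,0],10],
    [[0,4,0],[0,0,0],10]
  ]
}}

```text
time_s: 11.4
tool_pos: [0.5767, -0.1121, 0.169]
orientation: [0.001, 0.072, 0.997, -0.001]
wrist_force: [1.0, -4.4, 6.7]
gripper_width: 0.242
```

Emit:
{"op": "arm_command", "data": {
  "steps": [
    [[0,1,0],[0,0,0],10],
    [[0,2,0],[0,0,0],10],
    [[0,3,0],[0,0,0],10],
    [[0,4,0],[0,0,0],10],
    [[0,4,0],[0,0,0],10]
  ]
}}

```text
time_s: 11.82
tool_pos: [0.5771, -0.1089, 0.169]
orientation: [0.001, 0.072, 0.997, -0.001]
wrist_force: [-0.6, -5.2, 7.2]
gripper_width: 0.244
```

Emit:
{"op": "arm_command", "data": {
  "steps": [
    [[0,1,0],[0,0,0],10],
    [[0,2,0],[0,0,0],10],
    [[0,3,0],[0,0,0],10],
    [[0,4,0],[0,0,0],10],
    [[0,4,0],[0,0,0],10]
  ]
}}

```text
time_s: 12.23
tool_pos: [0.5776, -0.1057, 0.169]
orientation: [0.001, 0.072, 0.997, -0.001]
wrist_force: [-0.6, -7.2, 6.3]
gripper_width: 0.247
```

Emit:
{"op": "arm_command", "data": {
  "steps": [
    [[0,1,0],[0,0,0],10],
    [[0,2,0],[0,0,0],10],
    [[0,3,0],[0,0,0],10],
    [[0,3,0],[0,0,0],10]
  ]
}}

```text
time_s: 12.57
tool_pos: [0.5779, -0.1032, 0.169]
orientation: [0.001, 0.072, 0.997, -0.002]
wrist_force: [-0.1, -9.7, 6.9]
gripper_width: 0.243
```

Emit:
{"op": "arm_command", "data": {
  "steps": [
    [[0,1,0],[0,0,0],10],
    [[0,2,0],[0,0,0],10],
    [[0,3,0],[0,0,0],10],
    [[0,4,0],[0,0,0],10],
    [[0,4,0],[0,0,0],10]
  ]
}}

```text
time_s: 12.98
tool_pos: [0.5784, -0.1, 0.169]
orientation: [0.002, 0.073, 0.997, -0.002]
wrist_force: [-0.9, -10.9, 6.5]
gripper_width: 0.242
```

```bash
python3 - <<'E'
from h import *
F=[]
for i in range(6):
    c=cams.camera(["top","side","wrist"][i%3]); s=read_state(); F.append(s["wrist_force"])
    if i<3:
        n=["top","side","wrist"][i]
        cv2.imwrite(f"pics/{n}6.png",c["image"] if n=="wrist" else cv2.resize(c["image"][150:280,190:380],None,fx=4,fy=4,interpolation=2))
    if i<3:
      for t in ["cell","nose_tip","fence_face","post_top","lever_knob"]:
        print(n,t,[(np.round(toworld(d["position"],c),3),round(d["conf"],2)) for d in models.landmark_of(t,c)])
        F.append(read_state()["wrist_force"])
F=np.array(F);print(F.mean(0),F.std(0),s["tool_pos"],s["time_s"])
E
```

```text
top cell [(array([0.594, 0.047, 0.024]), 0.9), (array([ 0.786,  0.118, -0.005]), 0.62)]
top nose_tip []
top fence_face [(array([0.606, 0.076, 0.01 ]), 0.23)]
top post_top [(array([ 0.63 ,  0.389, -0.002]), 0.57)]
top lever_knob [(array([0.603, 0.077, 0.009]), 0.5)]
side cell [(array([0.788, 0.123, 0.004]), 0.63), (array([0.596, 0.048, 0.028]), 0.35), (array([0.601, 0.077, 0.014]), 0.3)]
side nose_tip [(array([ 0.553, -0.505,  0.004]), 0.53)]
side fence_face [(array([0.603, 0.073, 0.039]), 0.75), (array([ 0.549, -0.504,  0.001]), 0.58), (array([ 0.661, -0.053,  0.012]), 0.57)]
side post_top [(array([ 0.58 , -0.102,  0.124]), 0.92)]
side lever_knob [(array([0.69 , 0.104, 0.013]), 0.18)]
wrist cell [(array([0.594, 0.042, 0.026]), 0.89), (array([ 0.58 , -0.067, -0.005]), 0.7)]
wrist nose_tip [(array([0.59 , 0.016, 0.05 ]), 0.59)]
wrist fence_face []
wrist post_top [(array([ 0.578, -0.102,  0.12 ]), 0.68)]
wrist lever_knob [(array([ 0.566, -0.029,  0.111]), 0.61), (array([0.588, 0.014, 0.05 ]), 0.19)]
[ -0.32458899 -11.51738428   5.66029307] [0.60982917 0.35570834 0.3715991 ] [ 0.57842463 -0.09999941  0.1690361 ] 14.0333
```

View pics/top6.png

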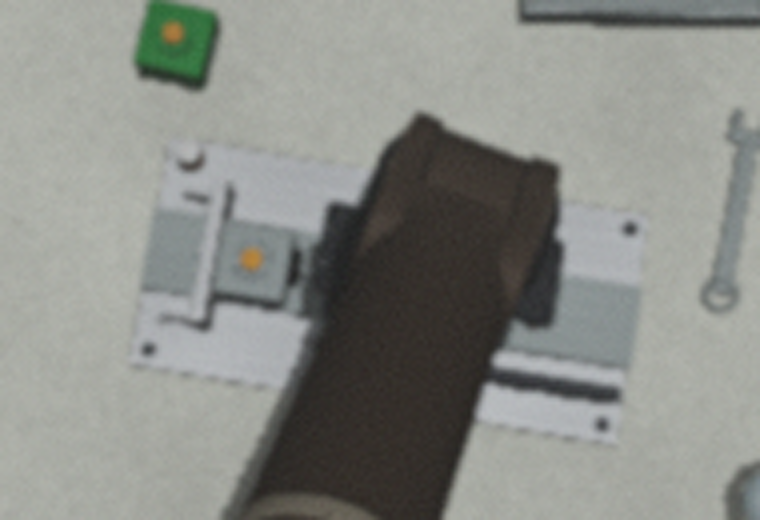

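View pics/wrist6.png

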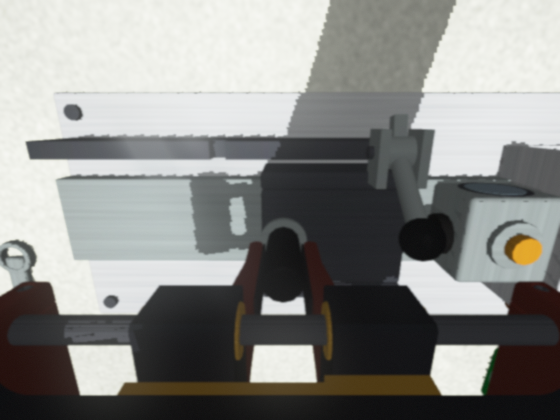

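View pics/side6.png

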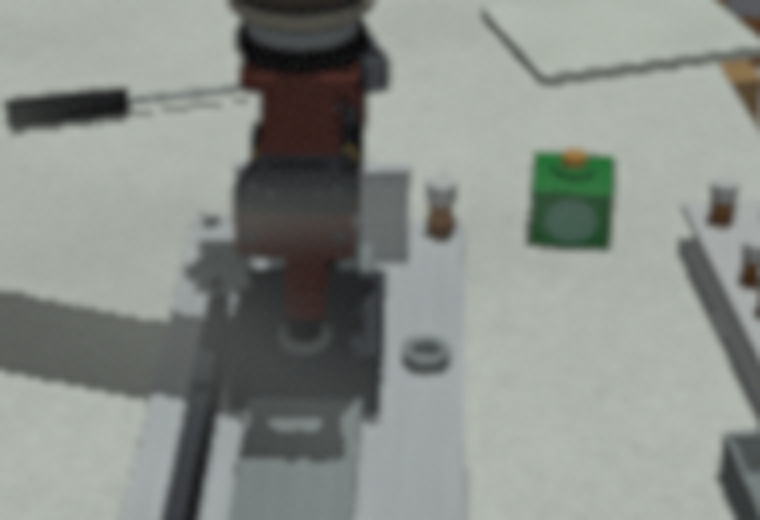

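Emit:
{"op": "arm_command", "data": {
  "steps": [
    [[0,1,0],[0,0,0],10],
    [[0,2,0],[0,0,0],10],
    [[0,2.5,0],[0,0,0],10],
    [[0,2.5,0],[0,0,0],10],
    [[0,2.5,0],[0,0,0],10]
  ]
}}

```text
time_s: 14.45
tool_pos: [0.5787, -0.0981, 0.169]
orientation: [0.002, 0.073, 0.997, -0.002]
wrist_force: [-1.0, -11.8, 4.8]
gripper_width: 0.245
```

```bash
python3 - <<'E'
from h import *
F=[]
for i in range(4):
    c=cams.camera(["top","wrist"][i%2]); F.append(read_state()["wrist_force"])
    P=cloud(c)
    q=(abs(P[...,0]-.594)<.05)&(abs(P[...,1]-.045)<.05)&(abs(P[...,2]-.076)<.006)
    if i%2==0:
        m=[d for d in models.silhouettes("cell",c)]
        for d in m:
            vv,uu=np.nonzero(d["pixels"]); print("sil",round(d["conf"],2),uu.mean(),vv.mean(),cv2.minAreaRect(np.stack([uu,vv],1).astype(np.float32)))
    print(i,q.sum(),cv2.minAreaRect((P[q][:,:2]*1000).astype(np.float32)) if q.sum()>10 else 0)
F=np.array(F);s=read_state();print(F.mean(0),F.std(0),s["tool_pos"],s["time_s"])
im=cams.camera("top")["image"]; cv2.imwrite("pics/top7.png",cv2.resize(im[190:245,220:300],None,fx=9,fy=9,interpolation=2))
E
```

```text
sil 0.93 252.6694214876033 215.23691460055096 ((252.6891632080078, 215.36488342285156), (19.234682083129883, 19.234682083129883), 9.462322235107422)
sil 0.86 233.6266318537859 160.2924281984334 ((233.67649841308594, 160.29412841796875), (19.887920379638672, 20.130456924438477), 14.03624439239502)
sil 0.48 264.16 216.48 ((263.9000244140625, 216.30003356933594), (4.919349670410156, 4.919349670410156), 63.43495178222656)
0 311 ((587.7084350585938, 55.3153076171875), (72.62098693847656, 96.7486801147461), 81.42762756347656)
1 7604 ((592.4747314453125, 44.997894287109375), (63.106422424316406, 63.20354080200195), 82.36416625976562)
sil 0.85 233.33602150537635 160.32258064516128 ((233.558837890625, 160.26470947265625), (19.160314559936523, 20.130455017089844), 14.03624439239502)
sil 0.7 252.65217391304347 215.35054347826087 ((252.68919372558594, 215.3648681640625), (19.234682083129883, 19.563480377197266), 9.462322235107422)
2 314 ((590.0568237304688, 54.42356872558594), (71.49008178710938, 99.44419860839844), 83.34335327148438)
3 7570 ((593.806396484375, 44.85106658935547), (63.31150817871094, 60.8147087097168), 82.35147094726562)
[ -0.36056921 -12.57416549   5.78503357] [0.48554772 0.18133035 0.69298638] [ 0.57868616 -0.09805514  0.16900722] 14.75
```

View pics/top7.png

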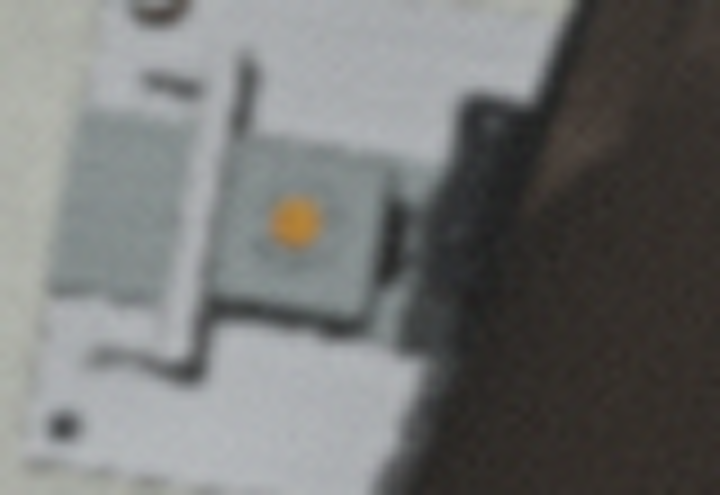

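The cell's top edges lie at 82.4°, against 81.8–82.1° for the jig, so it is flat on the bracket. The push is steady at about 12.6 N including 1.5 N of carriage friction, so I'm handing in.

```bash
python3 -c "
from station import *
print(finish_job()); s=read_state(); print(s['wrist_force'],s['tool_pos'],s['time_s'])"
```

```text
the job is handed in; nothing more can be done
None
the job is handed in; nothing more can be done
```

I flipped the cam lever over, then gripped the handle post and slid the carriage along until its nose pushed the cell onto the bracket. I handed in at about 15 s, still gripping and pushing.

My last checks before handing in:
- **Push:** the wrist force was a steady 12.6 N along the bed. After about 1.5 N of carriage friction, I estimate 11–12 N on the cell. The nose is about 13–15 mm in, worked out from carriage travel and not measured directly.
- **Cell:** its edges lie at 82.4°, against about 82° for the jig, and it sits about 29 mm from the bracket face (30 mm would be exact contact). It is upright and looks flat on the bracket in the top view.
- **Lever:** I pushed it to its stop, where the wrist force in the push direction rose to 16.5 N. The wrist camera later showed it still leaning over the carriage.
- **Bystanders:** I saw none of them move, but I did not measure them again.

**Failed or disagreeing checks:** the networks missed or misplaced the nose, knob and post in several late views. The top depth map was too coarse to size the cell because it took in the bracket as well, so I used the wrist camera's depth for the cell's angle. The station gave no verdict and no reading after handing in.

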